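Hold a bracket square in the corner of the jig

ROBOT

A 6-joint arm with a two-finger parallel gripper is mounted at the origin on a cart in front of the work surface, level with it; the furniture and walls round the work are solid. World frame = base frame: x ahead of the robot, y to its left, z up, the work surface at z = 0. Lengths are in m, angles in rad, forces in N, time in s.
With the tool pointing down it reaches from about 0.225 to 0.875 m from the base axis. Payload 3.4 kg.
Tool frame: the origin (TCP) lies at the very end of the fingers, on their centre line; the grasp point (between the pads) lies 19 mm behind it; z points along the fingers, y is the direction in which the jaws open and shut (so a half turn about z gives the same grasp; the last joint's range is limited). The gripper opens to 85 mm and grips with 20 to 120 N. Pads are 22 mm wide; open, the fingers measure 114 mm over their backs; the gripper's body (76 mm by 85 mm) begins 54 mm behind the grasp point. The pads swing forward as they close: fully open they stand 13 mm farther back than shut.
Start: joints at [-1.359, 0.276, 1.505, -0, 1.361, -0.121], TCP at [0.188, -0.543, 0.231] pointing down, gripper open.
Joint ranges: [-2.89, 2.89], [-0.75, 2.08], [0.22, 2.7], [-1.18, 4.32], [0.11, 2.71], [-2.7, 2.7]. Speed limits (rad/s): [2.57, 2.57, 3.14, 3.14, 3.14, 3.14].

INTERFACE

Orientations are given as a unit quaternion [w, x, y, z].
In Python, from rig import manip gives the robot as it stands. The module is installed in compiled form; this text tells all that it offers.
- The arm moves only by the tool carry_out, never from a script. Its argument "moves" is one flat list of numbers, 5 for each row, row after row: the opening in per cent of the stroke, from 0 (shut) to 100 (fully open), then the shift along the world's x, y, z in cm, then the turn about the world's z in rad. A call has exactly 10 rows; each row shifts and turns the commanded pose from where the row before left it; what a row does not reach is not made up. A row lasts 1/10 s, in which the tool goes at most 50 mm and 8.59 degrees, less where a joint would pass 70% of its speed; a pose out of reach is approached as far as the arm can. A call is refused whole if a number of a shift passes 5 or a number of a turn 0.15, either way. A call with a gripper value outside its range is refused whole. The fingers move at their own pace and stop on an object; "squeeze" is the grip in N (left out, the last holds). Time passes only in rows, so rows that do not move let the fingers close, or fill a call up. It gives the time, the measured TCP pose, the force and the opening at its end, in the units of the state.
- manip.get_state(): the state, without advancing time (a new reading comes with each control period).
- manip.get_image(name): name is "side" or "top"; returns the picture (480x640x3 uint8, red, green, blue); there is no depth.
- manip.camera_info(name): a dict with "fov_y" (degrees; the focal length in pixels is half the picture's height over the tangent of half this angle, whatever the lens; pixels are square), "cx", "cy" (the principal point, pixels), "rvec" (rotation vector, rad) and "tvec" (3), from world to camera coordinates, as OpenCV has them. Camera axes: x right, y down, z forward; pixel columns grow to the right and rows downward; lengths in m; the calibration is good to about 2 mm. A picture is of the moment at which its call begins. camera_info takes no time and is no camera call.
- manip.sign_off(): hands the job in, once; it reports no verdict.
The state is a dict: "clock": time; "qpos": joint angles; "qd": joint speeds; "effort": joint torques, N m; "position": TCP position; "ee_rot": TCP orientation; "contact_force": force on the tool from outside, world axes, zero at the start; "moment": the same for the moment, N m; "width": finger opening in m.
Only numpy, scipy, OpenCV 4.12 (cv2) and the standard library are available. Lean on these libraries where they do the work, as an engineer would, in place of code of your own. Each camera call takes 0.05 s, during which the arm holds its last target. There are 200 camera calls.

TASK

Pick up the longer lug bracket, the one with two bolt holes in its foot, and set it flat on the bed of the squaring jig, with its long side along the long fence and its bolt-hole end at the short stop. Press it into the corner so that it bears firmly on both the fence and the stop at once, and finish while still holding it there, pressed against both: do not let go. Leave the shorter bracket and the other loose things where they lie.

Things in the scene. Friction and masses are not known exactly. Their poses are not given: they have to be found in the camera images.
- bracket: The longer lug bracket, bare aluminium, 0.28 kg, loose: a flat foot 64 (its x) x 100 (its y) x 12 mm with an upright lug on it. Origin: centre of the foot's underside; z up. Two 12 mm bolt holes side by side at x = +-16 mm, y = -34 mm mark its -y end. The lug is a plate 12 mm thick (along x), 40 mm wide (along y), centred at x = 0, y = +18 mm, rounded at the top, rising to 58 mm above the underside; pinch it from above across its thickness.
- bracket_lug (a point): Point to grip in the middle of the longer bracket's lug, at x = 0, y = +18, z = 46 mm in the bracket's frame (12 mm below the lug's top).
- short_bracket: The shorter lug bracket, to be left alone: bare aluminium, foot 64 (x) x 70 (y) x 12 mm without bolt holes, the same kind of lug in the middle of the foot, 58 mm high in all. Origin: centre of the foot's underside. Loose.
- jig: The squaring jig, fixed to the table: a plywood bed 140 (its x) x 170 (its y) x 12 mm. Origin: centre of the bed's underside; bed top at z = +12 mm. It carries a dark steel long fence on its +x (far) side and a short stop on its -y (right) side, seen from the robot. A bracket fully home in the corner has its axes parallel to the jig's and its origin at x = +14, y = -11, z = +12 mm in the jig's frame.
- jig_fence: The long fence, a rigid bar of dark steel 18 (x) x 160 (y) x 16 mm on the jig's bed, fixed. Origin: centre of its underside, at jig x = +55 mm, y = 0. Its working face, looking to the jig's -x, is at jig x = +46 mm. Same axes as the jig.
- jig_stop: The short stop, a rigid bar of dark steel 80 (x) x 16 (y) x 16 mm on the jig's bed, fixed. Origin: centre of its underside, at jig x = -9, y = -69 mm. Its working face, looking to the jig's +y, is at jig y = -61 mm. A 15 mm gap in the corner separates it from the fence.
- jig_corner (a point): The corner on the bed's top where the planes of the two working faces meet (jig x = +46, y = -61, z = +12 mm). Friction of the bracket on bed, fence and stop is about 0.6 (varies by a fifth), so a bracket already pressed on one of them loses over half as much of a sideways push to friction; the lug can be pushed with 20 N.
- wood_block: Bystander: loose hardwood block, 55 x 110 x 32 mm, near the table's front edge. Origin: centre of its underside.
- tape_measure: Bystander: loose tape measure, 32 x 74 x 58 mm, near the table's front edge. Origin: centre of its underside.
- spark_plug_1: Bystander: loose spark plug, 79 x 23 x 20 mm, lying near the table's front edge. Origin: centre of its underside.
There are look-alikes about, which are no part of the job. Leave any purple look-alike of the bracket alone.

How it is judged:
By the outcome, as a careful person would: the job done as asked, in the order asked, and still so for the second after the job is handed in, while the arm keeps its last pose, push and grip.
It also fails if it takes over 54 s, if anything falls off the work surface, if the arm or the gripper's body presses on something with over 40 N, if the wrist force passes 120 N, or if a joint passes its speed limit or range.

## Working session

There is one attempt and no reset: what is moved stays moved. The work goes in short steps, Python scripts to look and compute and a tool call to move; the robot and the scene stay as the last step left them, time stands still between calls to the robot, and variables do not carry over. Pictures are saved under pics/ and viewed, about 8 in all and at most 12, crops included, and the job is handed in when it is done.

Besides the shell and the picture viewer there is one more tool, called after "Request:" by a JSON object that holds its "fn" and its "kwargs". carry_out: Moves the arm, as the interface text tells. Its arguments: {"type":"object","properties":{"moves":{"type":"array","items":{"type":"number"}},"squeeze":{"type":"number"}},"required":["moves"]}

```bash
mkdir -p pics
cat > h.py <<'E'
import numpy as np, cv2
from rig import manip
def cam(n):
    c=manip.camera_info(n); f=240/np.tan(np.radians(c['fov_y'])/2)
    K=np.array([[f,0,c['cx']],[0,f,c['cy']],[0,0,1]])
    return K,np.array(c['rvec'],float),np.array(c['tvec'],float),c
def ray(n,uv,z):
    K,r,t,c=cam(n); R=cv2.Rodrigues(r)[0]; uv=np.atleast_2d(uv).astype(float)
    d=(R.T@(np.linalg.inv(K)@np.c_[uv,np.ones(len(uv))].T)).T; o=-R.T@t
    return o+d*((z-o[2])/d[:,2])[:,None]
def proj(n,P):
    K,r,t,c=cam(n); return cv2.projectPoints(np.atleast_2d(P).astype(float),r,t,K,None)[0][:,0]
def snap(n,f):
    im=manip.get_image(n)[:,:,::-1].copy(); cv2.imwrite(f,im); return im
E
python3 - <<'E'
from h import *
print(manip.get_state())
for n in('top','side'):
    print(n,manip.camera_info(n)); snap(n,f'pics/{n}0.png')
E
```

```text
{'clock': 0.0, 'qpos': array([-1.35899199e+00,  2.76626391e-01,  1.50615622e+00,  2.79266919e-05,
        1.36071309e+00, -1.21015486e-01]), 'qd': array([-3.04640256e-04, -1.50623191e-03, -8.47234145e-04,  6.63365548e-05,
        5.00262772e-04,  1.32790376e-03]), 'effort': array([ 2.72874495e-03, -4.16761601e+01, -2.45805717e+01,  1.96732763e-07,
        1.11033840e-02, -7.92314523e-06]), 'position': array([ 0.18773929, -0.5429153 ,  0.23041262]), 'ee_rot': array([-9.51161093e-04,  9.86185832e-01,  1.65639969e-01, -2.95394477e-05]), 'contact_force': array([0.19429842, 0.74494526, 0.36547844]), 'moment': array([ 0.04175479,  0.00842275, -0.00250733]), 'width': 0.08551108609106958}
top {'fov_y': 47.783848277378745, 'cx': 321.85891824366075, 'cy': 237.92481058172407, 'rvec': array([ 2.14198443, -2.17663706,  0.1106034 ]), 'tvec': array([0.10432327, 0.48319956, 1.11505522])}
side {'fov_y': 49.03047900733067, 'cx': 313.7417260572134, 'cy': 241.82440455677866, 'rvec': array([-0.02318215,  2.75263937, -1.49625021]), 'tvec': array([ 0.48895424, -0.0153928 ,  1.15284929])}
```

View pics/top0.png

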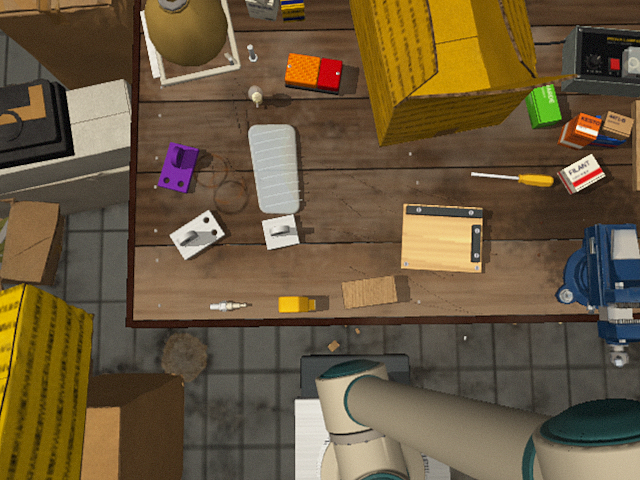

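View pics/side0.png

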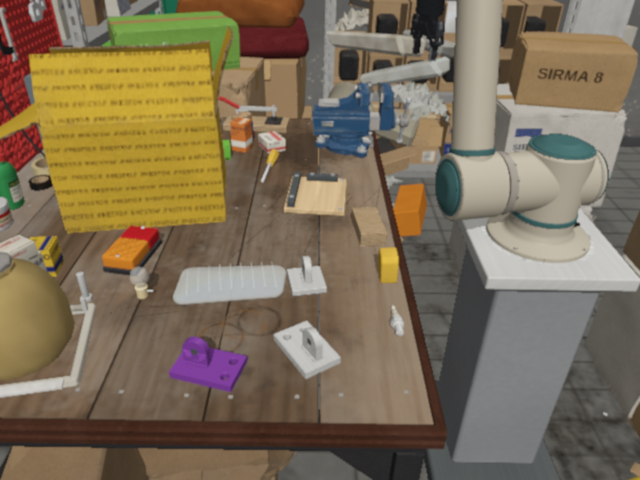

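Candidates for the bracket (top view): bare aluminium with holes at (197,235), the shorter one without holes at (281,232), and the purple look-alike at (178,168). I choose (197,235) and will check it in one crop while measuring.

Run:
```python
from h import *
im=cv2.imread('pics/top0.png')
hsv=cv2.cvtColor(im,cv2.COLOR_BGR2HSV)
# bracket
m=((hsv[:,:,1]<40)&(hsv[:,:,2]>110)).astype(np.uint8); w=np.zeros_like(m); w[195:275,155:240]=1
cs=cv2.findContours(m*w,cv2.RETR_CCOMP,cv2.CHAIN_APPROX_NONE)[0]
c=max(cs,key=cv2.contourArea)
p=ray('top',c[:,0],.012)[:,:2]
print('bracket rect',cv2.minAreaRect((p*1000).astype(np.float32)),cv2.contourArea(c))
for h in cs:
    if h is not c and cv2.contourArea(h)>2: print('blob',h[:,0].mean(0),cv2.contourArea(h),ray('top',h[:,0].mean(0),.012))
# jig
m=((hsv[:,:,2]<85)).astype(np.uint8); w=np.zeros_like(m); w[200:280,395:490]=1
m2=((hsv[:,:,1]>60)&(hsv[:,:,2]>165)).astype(np.uint8)*w
c=max(cv2.findContours(m2,cv2.RETR_EXTERNAL,cv2.CHAIN_APPROX_NONE)[0],key=cv2.contourArea)
r=cv2.minAreaRect((ray('top',c[:,0],.012)[:,:2]*1000).astype(np.float32)); print('wood',r,cv2.boundingRect(c))
a=cv2.resize(im[190:280,150:310],None,fx=4,fy=4,interpolation=cv2.INTER_CUBIC)
b=cv2.resize(im[195:280,390:500],None,fx=4,fy=4,interpolation=cv2.INTER_CUBIC)
o=np.zeros((600,640,3),np.uint8);o[:360-90*0-0][:a.shape[0]]=a[:, :640]; 
o=np.zeros((580,640,3),np.uint8); a=cv2.resize(im[195:275,150:310],None,fx=4,fy=4,interpolation=cv2.INTER_CUBIC); b=cv2.resize(im[198:278,390:490],None,fx=3,fy=3,interpolation=cv2.INTER_CUBIC)
o[:320]=a; o[325:565,:300]=b; cv2.imwrite('pics/crop1.png',o)
```

```text
bracket rect ((498.6507568359375, 365.2614440917969), (65.72587585449219, 101.60845947265625), 32.61882400512695) 1370.5
blob [189.26666667 238.44444444] 106.5 [[0.4901663 0.3808436 0.012    ]]
blob [213.76470588 232.17647059] 30.5 [[0.50282225 0.32832885 0.012     ]]
blob [206.         219.66666667] 31.0 [[0.53021656 0.34524766 0.012     ]]
wood ((483.0171203613281, -158.70968627929688), (170.4019317626953, 140.18136596679688), 85.89328002929688) (401, 204, 82, 69)
```

View pics/crop1.png

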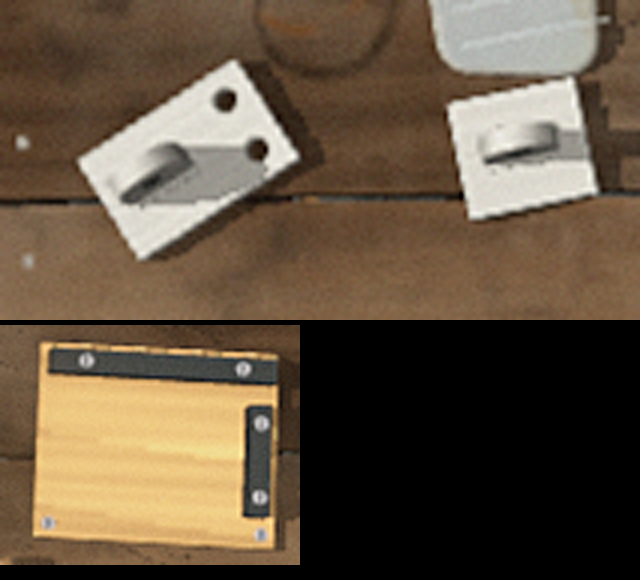

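The crop shows the two-hole bracket at left (holes at about (206,220) and (214,232) in the full picture). The short bracket at right has no holes, and the jig's fence is on the far side with its stop at the right. The bracket is at (0.499, 0.365) with yaw +32.6°, so the lug is at (0.489, 0.380). The jig is at (0.483, -0.159) with yaw -4.1°. Moving above the lug now.

Request:
{"fn": "carry_out", "kwargs": {"moves": [100,1.3,4,0,0.08,100,1.3,4,0,0.08,100,1.3,4,0,0.08,100,1.3,4,0,0.08,100,1.3,4,0,0.08,100,1.3,4,0,0.08,100,1.3,4,0,0.08,100,1.3,4,0,0.08,100,1.3,4,0,0.08,100,1.3,4,0,0.08]}}

```text
clock: 1.1
position: [0.3178, -0.1417, 0.2312]
ee_rot: [0.0, 0.843, 0.538, 0.0]
contact_force: [1.9, -1.0, -0.6]
width: 0.0852
```

Request:
{"fn": "carry_out", "kwargs": {"moves": [100,1.3,4,0,0.08,100,1.3,4,0,0.08,100,1.3,4,0,0.08,100,1.3,4,0,0.08,100,1.3,4,0,0.08,100,1.3,4,0,0.08,100,1.3,4,0,0.08,100,1.3,4,0,0.08,100,1.3,4,0,0.08,100,1.3,4,0,0.08]}}

```text
clock: 2.1
position: [0.4478, 0.2583, 0.2309]
ee_rot: [-0.0, 0.567, 0.824, -0.0]
contact_force: [1.2, -0.8, 0.8]
width: 0.0848
```

Request:
{"fn": "carry_out", "kwargs": {"moves": [100,0.7,2.4,-1,0.04,100,0.7,2.4,-1,0.04,100,0.7,2.4,-1,0.04,100,0.7,2.4,-1,0.04,100,0.7,2.4,-1,0.04,100,0,0,-1,0,100,0,0,-1,0,100,0,0,-1,0,100,0,0,0,0,100,0,0,0,0]}}

```text
clock: 3.1
position: [0.4827, 0.3757, 0.1514]
ee_rot: [-0.0, 0.484, 0.875, -0.0]
contact_force: [0.2, -0.5, 0.6]
width: 0.0854
```

Run:
```python
from h import *
im=snap('side','pics/side1.png')
a=np.radians(32.6);c=np.array([.4987,.3653]);X=np.array([np.cos(a),np.sin(a)]);Y=np.array([-np.sin(a),np.cos(a)])
B=lambda x,y,z:[*(c+X*x+Y*y),z]
for p in [B(.006,.018,.058),B(-.006,.018,.058),B(.006,-.002,.012),B(-.006,-.002,.012),B(-.006,.038,.012),B(.032,.05,.012),B(-.032,.05,.012),B(.032,-.05,.012),B(-.032,-.05,.012)]:
    q=proj('side',p)[0]; cv2.circle(im,(int(round(q[0]*8)),int(round(q[1]*8))),8,(0,0,255),-1,shift=3)
cv2.imwrite('pics/side1c.png',cv2.resize(im[230:400,230:390],None,fx=3.5,fy=3.5,interpolation=cv2.INTER_CUBIC))
```

```text
(no output)
```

View pics/side1c.png

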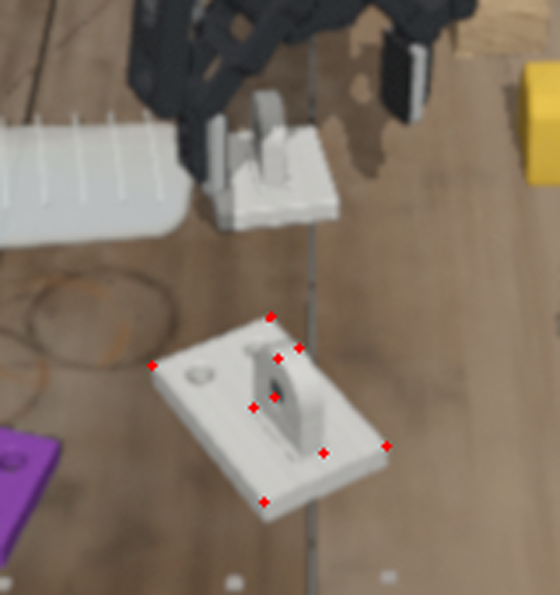

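The projected foot corners match the side view within about 2 mm, and the lug at crop (285,350) is right as well. Descending and gripping.

Request:
{"fn": "carry_out", "kwargs": {"moves": [100,0.3,0.3,0,0.01,100,0.3,0.2,-1,0,100,0,0,-2,0,100,0,0,-2,0,100,0,0,-2,0,100,0,0,-2,0,100,0,0,-1.5,0,100,0,0,-1,0,100,0,0,-0.9,0,100,0,0,0,0]}}

```text
clock: 4.15
position: [0.4883, 0.3812, 0.0261]
ee_rot: [-0.0, 0.479, 0.878, -0.001]
contact_force: [-0.0, -0.1, 0.4]
width: 0.0854
```

Request:
{"fn": "carry_out", "kwargs": {"moves": [0,0,0,0,0,0,0,0,0,0,0,0,0,0,0,0,0,0,0,0,0,0,0,0,0,0,0,0,0,0,0,0,0,0,0,0,0,0,0,0,0,0,0,0,0,0,0,0,0,0], "squeeze": 70}}

```text
clock: 5.15
position: [0.4891, 0.3817, 0.0278]
ee_rot: [0.0, 0.479, 0.878, 0.0]
contact_force: [-0.7, 0.2, 4.8]
width: 0.0109
```

Request:
{"fn": "carry_out", "kwargs": {"moves": [0,0,0,0.5,0,0,0,0,1,0,0,0,0,1.5,0,0,0,0,2,0,0,0,0,2,0,0,0,0,2,0,0,0,0,1,0,0,0,-1,0,0,0,0,-2,0,0,0,0,-3,0,0]}}

```text
clock: 6.15
position: [0.4878, 0.32, 0.1258]
ee_rot: [-0.001, 0.478, 0.878, -0.001]
contact_force: [0.7, -1.2, -4.0]
width: 0.0107
```

Request:
{"fn": "carry_out", "kwargs": {"moves": [0,0,-3.5,0,-0.05,0,0,-3.5,0,-0.05,0,0,-3.5,0,-0.05,0,0,-3.5,0,-0.05,0,0,-3.5,0,-0.05,0,0,-3.5,0,-0.05,0,0,-3.5,0,-0.05,0,0,-3.5,0,-0.05,0,0,-3.5,0,-0.05,0,0,-3.5,0,-0.05]}}

```text
clock: 7.15
position: [0.4862, -0.0308, 0.126]
ee_rot: [-0.001, 0.682, 0.731, -0.001]
contact_force: [0.0, -0.2, -3.1]
width: 0.0107
```

Request:
{"fn": "carry_out", "kwargs": {"moves": [0,0,-3.5,0,-0.05,0,0,-3,0,-0.05,0,0,-2.5,0,-0.04,0,-0.3,-2,0,0,0,0,-0.1,-1,0,0,0,0,-2,0,0,0,0,-2,0,0,0,0,-1,0,0,0,0,0,0,0,0,0,0,0]}}

```text
clock: 8.15
position: [0.4855, -0.1393, 0.0672]
ee_rot: [-0.0, 0.731, 0.683, -0.0]
contact_force: [-0.0, -0.6, -2.0]
width: 0.0109
```

Run:
```python
from h import *
s=manip.get_state();print(s['position'],s['contact_force'],s['moment'],s['width'])
a=snap('top','pics/top2.png')[180:290,390:500]; b=snap('side','pics/side2.png')[150:260,260:370]
cv2.imwrite('pics/c2.png',np.hstack([cv2.resize(i,(400,400),interpolation=cv2.INTER_CUBIC) for i in(a,b)]))
```

```text
[ 0.48552266 -0.13928566  0.0671722 ] [-0.04013462 -0.58702892 -1.9564752 ] [ 0.05734926 -0.04830013 -0.04470738] 0.010902974596011354
```

View pics/c2.png

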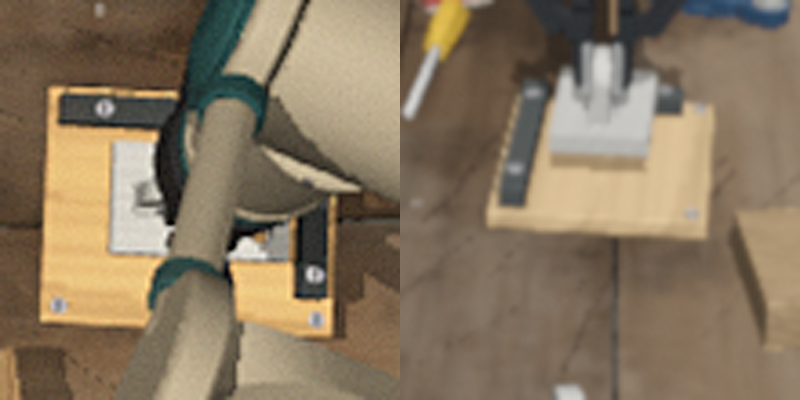

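The bracket hangs over the bed inside the corner, about 10 mm from the fence and the stop, with its holes toward the stop. It is nearly parallel to the jig. Lowering it.

Request:
{"fn": "carry_out", "kwargs": {"moves": [0,0,0,-1,0,0,0,0,-0.8,0,0,0,0,-0.4,0,0,0,0,-0.2,0,0,0,0,-0.1,0,0,0,0,-0.1,0,0,0,0,-0.1,0,0,0,0,0,0,0,0,0,0,0,0,0,0,0,0]}}

```text
clock: 9.25
position: [0.4859, -0.1395, 0.0405]
ee_rot: [0.0, 0.731, 0.683, 0.0]
contact_force: [-0.3, 0.3, -2.8]
width: 0.0113
```

Request:
{"fn": "carry_out", "kwargs": {"moves": [0,0,0,-0.05,0,0,0,0,-0.05,0,0,0,0,-0.05,0,0,0,0,-0.05,0,0,0,0,0,0,0,0,0,0,0,0,0,0,0,0,0,0,0,0,0,0,0,0,0,0,0,0,0,0,0]}}

```text
clock: 10.25
position: [0.486, -0.1395, 0.0398]
ee_rot: [0.0, 0.731, 0.683, 0.0]
contact_force: [-1.8, 1.3, 9.4]
width: 0.0111
```

Bed contact is made at about 12 N. I'll ease that off, then slide to the stop first and then to the fence.

Request:
{"fn": "carry_out", "kwargs": {"moves": [0,0,0,0.08,0,0,-0.015,-0.2,0,0,0,-0.015,-0.2,0,0,0,-0.015,-0.2,0,0,0,-0.015,-0.2,0,0,0,-0.01,-0.1,0,0,0,-0.01,-0.1,0,0,0,0,0,0,0,0,0,0,0,0,0,0,0,0,0]}}

```text
clock: 11.25
position: [0.4858, -0.1488, 0.0398]
ee_rot: [0.0, 0.731, 0.682, 0.001]
contact_force: [0.2, 3.7, 5.4]
width: 0.0108
```

Request:
{"fn": "carry_out", "kwargs": {"moves": [0,0,0,0.03,0,0,-0.01,-0.1,0,0,0,-0.01,-0.1,0,0,0,0,-0.05,0,0,0,0,-0.05,0,0,0,0,0,0,0,0,0,0,0,0,0,0,0,0,0,0,0,0,0,0,0,0,0,0,0]}}

```text
clock: 12.25
position: [0.4853, -0.1521, 0.0398]
ee_rot: [0.0, 0.731, 0.682, 0.001]
contact_force: [0.5, 4.3, 5.6]
width: 0.0109
```

Request:
{"fn": "carry_out", "kwargs": {"moves": [0,0,0,0.03,0,0,-0.01,-0.1,0,0,0,0,-0.05,0,0,0,0,-0.05,0,0,0,0,-0.05,0,0,0,0,0,0,0,0,0,0,0,0,0,0,0,0,0,0,0,0,0,0,0,0,0,0,0]}}

```text
clock: 13.25
position: [0.4853, -0.1525, 0.04]
ee_rot: [-0.001, 0.731, 0.682, 0.002]
contact_force: [2.8, 11.5, 6.3]
width: 0.0109
```

Stop contact: 11.5 N with motion arrested at y = -0.1525. Backing off slightly and moving along the stop to the fence.

Request:
{"fn": "carry_out", "kwargs": {"moves": [0,0,0.15,0,0,0,0.2,-0.015,0,0,0,0.2,-0.015,0,0,0,0.2,-0.015,0,0,0,0.2,-0.015,0,0,0,0.1,-0.01,0,0,0,0.1,-0.01,0,0,0,0,0,0,0,0,0,0,0,0,0,0,0,0,0]}}

```text
clock: 14.25
position: [0.4862, -0.1524, 0.0403]
ee_rot: [-0.007, 0.73, 0.683, -0.005]
contact_force: [-17.2, 4.6, 23.7]
width: 0.0104
```

Request:
{"fn": "carry_out", "kwargs": {"moves": [0,0.1,-0.01,0,0,0,0.05,0,0,0,0,0.05,0,0,0,0,0,0,0,0,0,0,0,0,0,0,0,0,0,0,0,0,0,0,0,0,0,0,0,0,0,0,0,0,0,0,0,0,0,0]}}

```text
clock: 15.25
position: [0.4879, -0.1525, 0.0402]
ee_rot: [-0.007, 0.73, 0.683, -0.005]
contact_force: [-18.1, 4.1, 24.9]
width: 0.0108
```

Request:
{"fn": "carry_out", "kwargs": {"moves": [0,0,0,0.05,0,0,0,0,0.05,0,0,0,0,0,0,0,0,0,0,0,0,0,0,0,0,0,0,0,0,0,0,0,0,0,0,0,0,0,0,0,0,0,0,0,0,0,0,0,0,0]}}

```text
clock: 16.25
position: [0.4926, -0.1528, 0.0401]
ee_rot: [-0.004, 0.731, 0.682, -0.002]
contact_force: [-6.3, 4.8, 7.2]
width: 0.0107
```

Run:
```python
from h import *
s=manip.get_state();print(s['position'],s['contact_force'],s['moment'],s['ee_rot'])
a=snap('top','pics/top3.png')[180:290,390:500]; b=snap('side','pics/side3.png')[150:260,260:370]
cv2.imwrite('pics/c3.png',np.hstack([cv2.resize(i,(400,400),interpolation=cv2.INTER_CUBIC) for i in(a,b)]))
```

```text
[ 0.49261791 -0.15284829  0.04008563] [-6.26210304  4.80720313  7.22642391] [ 0.59117836  1.02306781 -0.24118735] [-0.00398309  0.73088496  0.68248654 -0.00185398]
```

View pics/c3.png

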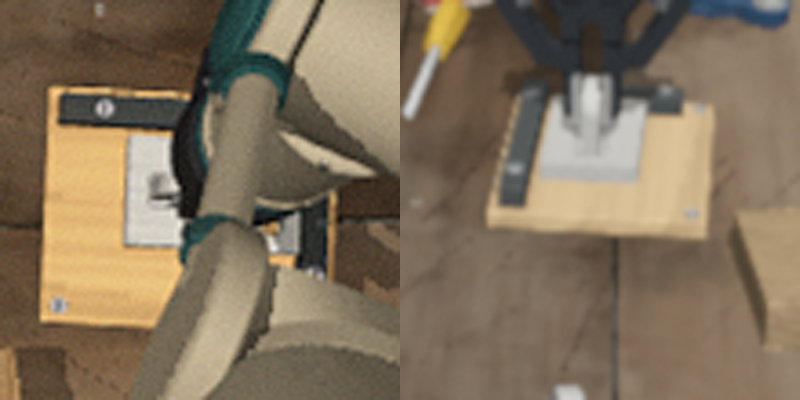

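It was jamming through bed friction (tilt and down-force). With the pressure relieved it slid to x = 0.4926, with about 5 mm still to the fence (crop row 137 against the fence face at 125). Relieving a little more and continuing.

Request:
{"fn": "carry_out", "kwargs": {"moves": [0,0,0,0.04,0,0,0,0,0,0,0,0,0,0,0,0,0.05,0,0,0,0,0.05,0,0,0,0,0.05,0,0,0,0,0,0,0,0,0,0,0,0,0,0,0,0,0,0,0,0,0,0,0]}}

```text
clock: 17.35
position: [0.4944, -0.153, 0.0401]
ee_rot: [-0.004, 0.731, 0.683, -0.002]
contact_force: [-5.5, 4.3, 4.0]
width: 0.0111
```

Request:
{"fn": "carry_out", "kwargs": {"moves": [0,0.1,-0.01,0.02,0,0,0.1,-0.01,0,0,0,0.05,0,0,0,0,0.05,0,0,0,0,0,0,0,0,0,0,0,0,0,0,0,0,0,0,0,0,0,0,0,0,0,0,0,0,0,0,0,0,0]}}

```text
clock: 18.35
position: [0.4976, -0.1532, 0.0401]
ee_rot: [-0.004, 0.731, 0.682, -0.002]
contact_force: [-4.1, 3.7, 2.3]
width: 0.0106
```

Request:
{"fn": "carry_out", "kwargs": {"moves": [0,0.1,-0.01,0,0,0,0.05,0,0,0,0,0.05,0,0,0,0,0.05,0,0,0,0,0,0,0,0,0,0,0,0,0,0,0,0,0,0,0,0,0,0,0,0,0,0,0,0,0,0,0,0,0]}}

```text
clock: 19.35
position: [0.4977, -0.1532, 0.0402]
ee_rot: [-0.005, 0.731, 0.683, -0.003]
contact_force: [-9.1, 3.2, 8.9]
width: 0.011
```

Fence contact: motion arrested at x = 0.4977 (predicted home 0.4975). Now pressing into both.

Request:
{"fn": "carry_out", "kwargs": {"moves": [0,0,-0.1,0.03,0,0,0,-0.1,0,0,0,0,-0.1,0,0,0,0,0,0,0,0,0,0,0,0,0,0,0,0,0,0,0,0,0,0,0,0,0,0,0,0,0,0,0,0,0,0,0,0,0]}}

```text
clock: 20.35
position: [0.4978, -0.1533, 0.0404]
ee_rot: [-0.007, 0.731, 0.682, -0.002]
contact_force: [-7.6, 11.5, 8.3]
width: 0.011
```

Run:
```python
from h import *
s=manip.get_state();print(s['position'],s['contact_force'],s['moment'],s['ee_rot'],s['qpos'])
a=snap('top','pics/top4.png')[180:290,390:500]; b=snap('side','pics/side4.png')[150:260,260:370]
cv2.imwrite('pics/c4.png',np.hstack([cv2.resize(i,(400,400),interpolation=cv2.INTER_CUBIC) for i in(a,b)]))
```

```text
[ 0.49775062 -0.15331643  0.04036879] [-7.56096086 11.47248855  8.34856444] [ 1.46971319  1.2500602  -0.18296867] [-0.00716087  0.73112538  0.68220367 -0.001596  ] [-0.43416165  0.38448712  1.88004539  0.00312629  0.89153281 -0.36694184]
```

View pics/c4.png

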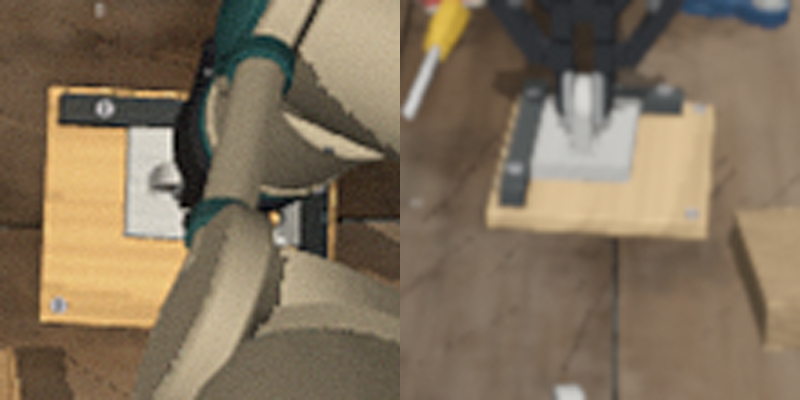

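Request:
{"fn": "carry_out", "kwargs": {"moves": [0,0.1,0,0,0,0,0.1,0,0,0,0,0,-0.1,0,0,0,0.1,0,0,0,0,0,-0.05,0,0,0,0,0,0,0,0,0,0,0,0,0,0,0,0,0,0,0,0,0,0,0,0,0,0,0]}}

```text
clock: 21.45
position: [0.4978, -0.1533, 0.0405]
ee_rot: [-0.01, 0.731, 0.682, -0.003]
contact_force: [-12.0, 14.2, 14.9]
width: 0.0111
```

```bash
cat > yaw.py <<'E'
from h import *
import sys
s=manip.get_state();print(s['position'],s['contact_force'],s['moment'],s['ee_rot'])
im=snap('top',sys.argv[1])
g=cv2.GaussianBlur(cv2.cvtColor(im,cv2.COLOR_BGR2HSV)[:,:,1].astype(float),(0,0),.7)  # saturation: wood vs metal
def line(pts,z):
    p=ray('top',pts,z)[:,:2]*1000; vx,vy,x,y=cv2.fitLine(p.astype(np.float32),cv2.DIST_HUBER,0,.01,.01).ravel()
    return np.degrees(np.arctan2(vy,vx)),(x,y)
def sub(v,o):  # sub-pixel position of strongest step
    d=abs(np.diff(v)); k=int(np.clip(d.argmax(),1,len(d)-2)); a,b,c=d[k-1:k+2]; return o+k+.5+.5*(a-c)/(a-2*b+c+1e-9)
L=[(sub(g[r,418:432],418),r) for r in range(219,242)]       # bracket +y edge
Bm=[(c,sub(g[238:252,c],238)) for c in range(427,439)]      # bracket -x edge
J=[(sub(g[r,396:408],396),r) for r in range(212,265)]       # jig +y edge
F=[(c,sub(g[208:219,c],208)) for c in range(408,422)]       # fence lower edge at left
for n,p,z in(('br+y',L,.024),('br-x',Bm,.024),('jig+y',J,.012),('fence',F,.020)): print(n,line(p,z))
E
python3 yaw.py pics/top5.png
```

```text
[ 0.49783978 -0.1533211   0.04047053] [-12.03375065  14.22360595  14.90280202] [ 1.79368268  1.97383996 -0.13067873] [-0.01005235  0.73103328  0.68226229 -0.00273287]
br+y (np.float32(-3.6692424), (np.float32(497.85202), np.float32(-120.16185)))
br-x (np.float32(84.182175), (np.float32(466.22757), np.float32(-136.1776)))
jig+y (np.float32(-3.9236147), (np.float32(486.50293), np.float32(-72.346855)))
fence (np.float32(84.458176), (np.float32(533.72925), np.float32(-104.01287)))
```

Alignment is good: bracket yaw is -3.7° against -3.9° for the jig, and both faces match within about 1–2 mm. The tool leans about 1° while pushing, so I'll press down a little to keep the foot flat.

Request:
{"fn": "carry_out", "kwargs": {"moves": [0,0,0,-0.05,0,0,0,0,-0.05,0,0,0,0,0,0,0,0,0,0,0,0,0,0,0,0,0,0,0,0,0,0,0,0,0,0,0,0,0,0,0,0,0,0,0,0,0,0,0,0,0]}}

```text
clock: 22.5
position: [0.4978, -0.1533, 0.0404]
ee_rot: [-0.01, 0.731, 0.682, -0.003]
contact_force: [-13.6, 15.0, 21.6]
width: 0.0109
```

Request:
{"fn": "carry_out", "kwargs": {"moves": [0,0,0,0.05,0,0,0,0,0.05,0,0,0,0,0.05,0,0,0,0,0.03,0,0,0,0,0,0,0,0,0,0,0,0,0,0,0,0,0,0,0,0,0,0,0,0,0,0,0,0,0,0,0]}}

```text
clock: 23.5
position: [0.4979, -0.1533, 0.0405]
ee_rot: [-0.01, 0.731, 0.682, -0.003]
contact_force: [-11.1, 12.8, 8.2]
width: 0.0111
```

Request:
{"fn": "carry_out", "kwargs": {"moves": [0,0.1,0,0.03,0,0,0,-0.1,0,0,0,0.1,0,0.03,0,0,0,-0.05,0,0,0,0,0,0,0,0,0,0,0,0,0,0,0,0,0,0,0,0,0,0,0,0,0,0,0,0,0,0,0,0]}}

```text
clock: 24.5
position: [0.498, -0.1533, 0.0407]
ee_rot: [-0.013, 0.731, 0.682, -0.003]
contact_force: [-12.0, 16.7, 9.6]
width: 0.011
```

```bash
python3 yaw.py pics/top6.png
python3 - <<'E'
from h import *
snap('side','pics/side6.png')
im=cv2.imread('pics/side6.png'); t=cv2.imread('pics/top6.png')
cv2.imwrite('pics/c6.png',np.hstack([cv2.resize(t[180:290,390:500],(400,400),interpolation=cv2.INTER_CUBIC),cv2.resize(im[150:350,260:460],(400,400))]))
E
```

```text
[ 0.49795174 -0.15333726  0.0406695 ] [-11.98962751  16.70354204   9.59103067] [ 2.10557264  2.22977164 -0.17866237] [-0.01251479  0.73106428  0.68218594 -0.00327795]
br+y (np.float32(-3.3859904), (np.float32(497.85022), np.float32(-120.27086)))
br-x (np.float32(84.01256), (np.float32(466.24692), np.float32(-136.17831)))
jig+y (np.float32(-3.873491), (np.float32(486.03726), np.float32(-72.44604)))
fence (np.float32(83.70102), (np.float32(533.6139), np.float32(-104.00877)))
```

View pics/c6.png

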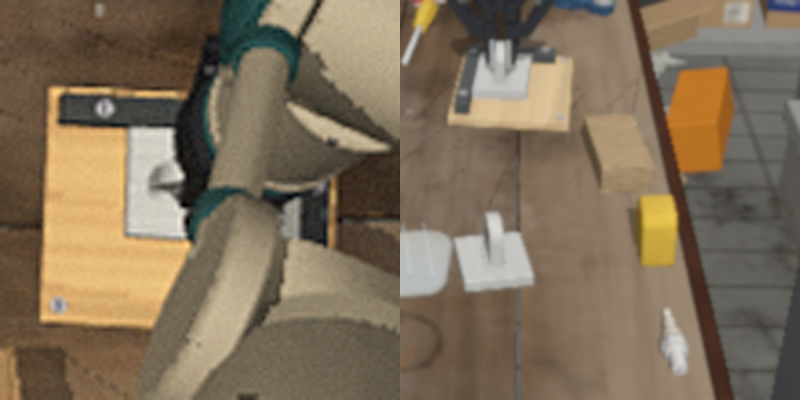

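Both contacts hold. I'll make one last balance by shifting some push from the stop to the fence, so stop friction cannot be carrying the fence load.

Request:
{"fn": "carry_out", "kwargs": {"moves": [0,0,0.2,0.04,0,0,0.1,0,0.03,0,0,0.1,0,0,0,0,0,0,0,0,0,0,-0.1,0,0,0,0,0,0,0,0,0,0,0,0,0,0,0,0,0,0,0,0,0,0,0,0,0,0,0]}}

```text
clock: 25.6
position: [0.4981, -0.1533, 0.0408]
ee_rot: [-0.013, 0.731, 0.683, -0.005]
contact_force: [-16.1, 12.4, 8.6]
width: 0.0111
```

```bash
python3 -c "
from rig import manip
s=manip.get_state();print(s['position'],s['contact_force'],s['width']);print(manip.sign_off())"
```

```text
[ 0.49810735 -0.15332515  0.04082108] [-16.13501639  12.36429055   8.55033073] 0.011085058038259673
the job is handed in; nothing more can be done
None
```

I picked up the longer two-hole bracket by its lug and set it on the jig bed with its bolt-hole end at the short stop. It is pressed into the corner, and I handed the job in at about 25.6 s with the grip still closed.

**Push at the end:** about 16 N towards the fence, 12 N towards the stop and 9 N down. Motion stopped at both faces, within about 1 mm of the computed home position.

**Alignment:** the last picture, taken just before a final small shift of push towards the fence, put the bracket's yaw at about -3.4° (end edge) to -6° (long edge). The jig read -3.9° to -6.3° on its matching edges. I saw no gap at the fence; the arm hid part of the stop. The shorter bracket, wood block, tape measure and spark plug looked untouched in the side view.

**Checks that fell short:**
- The tool leaned about 1.3° under the push, so the foot may be up to that much off flat. Pressing down did not remove the lean, and the pictures are too coarse to tell.
- The bracket jammed once on bed friction during the slide, with about 25 N up and 18 N sideways. Easing the downward pressure freed it.
- The forces are total tool readings, so part of each push may be taken by friction rather than by the fence and stop.

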